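# Remix a settled bottle of board coating

## Robot

A 7-joint arm with a two-finger parallel gripper is mounted at the origin on the work surface. World frame = base frame: x ahead of the robot, y to its left, z up, the work surface at z = 0. Lengths are in m, angles in rad, forces in N, time in s.
With the tool pointing down it reaches from about 0.4 to 0.85 m from the base axis. Payload 6.9 kg.
Tool frame: the origin (TCP) lies midway between the tips of the shut fingers; the grasp point (between the pads) lies behind it (ctrl.pinch_z is the z of the grasp point in the tool frame, in m); z points along the fingers, y is the line along which they close (so a half turn about z gives the same grasp; the last joint's range is limited). The gripper opens to 85 mm and grips with 20 to 120 N. Pads are 22 mm wide; open, the fingers measure 114 mm over their backs; the gripper's body (76 mm by 85 mm) begins 54 mm behind the grasp point. The pads swing forward as they close: fully open they stand 13 mm farther back than shut.
Start: joints at [1.278, 0.507, -0.238, 1.5, 0.126, 1.149, -0.155], TCP at [0.242, -0.576, 0.231] pointing down, gripper open.
Joint ranges: [-3.08, 3.08], [-0.24, 2.05], [-1.43, 1.35], [0, 2.5], [-1.52, 4.66], [0.17, 1.96], [-2.89, 2.89]. Speed limits (rad/s): [2.39, 2.39, 3.14, 3.14, 3.14, 3.14, 3.14].

## Interface

Orientations are given as a unit quaternion [w, x, y, z].
In Python, from station import ctrl, get_state, vision, ticket, models gives the robot as it stands. Calls block until the motion is done:
- ctrl.movep(position, orientation): joint-space move of the TCP to a pose.
- ctrl.movel(position, frame=None, max_speed=0.15): straight line of the TCP; frame=None keeps the orientation; max_speed is the mean speed in m/s.
- ctrl.set_joints(angles): joint-space move.
- ctrl.ungrasp() and ctrl.close_gripper(force=None): open the fingers fully, or close them until they stop; force is the grip in N (None keeps the last).
- ctrl.pause(seconds).
- ctrl.ik(position, orientation): joint angles nearest the present ones, or None.
- get_state(): the state.
- vision.grab_frame(name): name is "scene" or "side" or "wrist"; returns (picture, depth): 480x640x3 uint8, blue, green, red; 480x640 float32, m along the optical axis (not along the pixel's ray), 0 where there is no reading.
- vision.camera_info(name): a dict with "mtx" (3x3 intrinsics, pixels), "R" (3x3) and "t" (3): a world point X has camera coordinates R X + t; the wrist camera has in their place "hand_eye" (4x4, takes a point from camera to tool coordinates, whose origin is the TCP and whose axes are the flange's). Camera axes: x right, y down, z forward; pixel columns grow to the right and rows downward; lengths in m; the calibration is good to about 2 mm. A picture is of the moment at which its call begins: read the wrist's pose just before it. camera_info takes no time and is no camera call.
A pose or a line that the arm cannot do raises ctrl.Unreachable and nothing moves.
- ticket.close_job(): hands the job in; it is judged then, once.
Trained networks look in the newest picture that a camera, given by its name, has taken for a name from the list of things; names that differ only in an ending like _2 or _b are one class to them, and where a whole thing is asked for, a point or a joint stands for the part that bears it (a point fixed in the world has none). Each returns a list of dicts, best first, with "p" (0 to 1); they miss things now and then, are a little off and sometimes report something else, mostly with a low value. They report only what shows in the picture. A call takes as long as a camera call. They do not tell look-alikes from the thing itself.
- models.recognise(camera, target): "point" ([column, row] in pixels, amid what is visible of it).
- models.masks_of(camera, target): "mask" (480x640 bool, what is visible of it) and "point" ([column, row] in pixels, amid what is visible of it).
The state is a dict: "time": time; "qpos": joint angles; "qd": joint speeds; "tau": joint torques, N m; "tcp_pos": TCP position; "eef_rot": TCP orientation; "contact_force": force on the tool from outside, world axes, zero at the start; "wrist_torque": the same for the moment, N m; "width": finger opening in m; "gripper_force": force on a finger pad.
Only numpy, scipy, OpenCV 4.12 (cv2) and the standard library are available. Lean on these libraries where they do the work, as an engineer would, in place of code of your own. Each camera call takes 0.05 s, during which the arm holds its last target. There are 200 camera calls.

## Task

The coating in the stout, wide-capped bottle standing on the power supply has settled. Pick that bottle up, turn it upside down in the air and keep it inverted for two seconds, then set it back upright (do not drop it) in the dish on top of the bench mixer and let go of it. Then press the mixer's pedal fully down to its stop, hold it there for two seconds and let it come back up, leaving the bottle standing in the dish and everything else where it is.

Things in the scene. Friction and masses are not known exactly. Their poses are not given: they have to be found in the camera images.
- bottle: Bottle to remix: stout, white, closed, paper band, wide black cap. Round body 56 mm across from its base to 98 mm up, shoulder to a 34 mm neck, cap 42 mm across from 122 to 150 mm (the top). 0.2 to 0.45 kg, centre of mass about 65 mm up. Origin at the centre of its base, z along its axis to the cap. Stands on the power supply, left or right of the slim bottle.
- supply: Grey bench power supply, fixed; origin under its centre, on the table. 210 mm deep (its x), 250 mm wide (its y), flat top 90 mm above the table; the front with display and knobs (14 mm proud) faces its -x, roughly to the robot. It is on the robot's left or right, the mixer on the other side.
- mixer: Grey bench mixer, fixed; origin under the centre of its housing, on the table. Housing 140 mm (its x) by 130 mm (its y), top 60 mm up; on it a round black dish, 100 mm across, rim top 84 mm above the table. The pedal sticks out of its front (its -x, roughly to the robot) over a base plate 12 mm high that ends 165 mm in front of the origin.
- dish (a point): Centre of the flat inner floor of the mixer's dish, 77 mm above the table, straight above the mixer's origin. The inner floor is 92 mm in diameter, the rim around it 7 mm high. z up, x and y along the mixer's.
- pedal_pad (a point): Centre of the top face of the pedal's black tread (50 mm long, 62 mm wide, on a steel plate 94 by 70 mm); moves with the pedal. Released: about 62 mm above the table, 138 mm in front of the mixer's origin (its -x), tread rising towards the robot by 0.30 rad. At the stop: about 44 mm above the table, nearly level.
- pedal (a joint): Pedal angle in rad about a level hinge along the mixer's y, 78 mm in front of the mixer's origin and 37 mm above the table: 0 released (up), 0.28 fully down at its stop. A spring pushes it back up; pushed at the tread's centre it starts to move at about 4 N and reaches the stop at about 10 N.
- slim: Bystander: tall slim white bottle with a thin pointed nozzle, 40 mm in diameter, 165 mm tall, origin at its base, z along its axis. Stands on the power supply about 130 mm from the stout bottle, centre to centre.
- jar: Bystander: squat white jar with black lid, 68 mm in diameter, 70 mm tall, origin at its base; on the table beside the mixer, about 130 mm from the mixer's origin along the mixer's +y.
- partsbox: Bystander: flat grey parts box with clear lid, 62 by 102 by 32 mm, origin at its underside; lies at the back of the power supply's top.
- driver: Bystander: black-handled screwdriver 160 mm long, lying on the table in the middle near the robot. Around the work area, fixed: an oscilloscope 160 mm high at the right (x 0.31 to 0.69 m, y below -0.46 m), a tray 28 mm high at the left (y above 0.5 m), and bins 85 mm high, a tape roll and a meter under 40 mm at the far side (x above 0.8 m).
Mind the look-alikes: they are no part of the job. What is shaped like the bottle but pink or red is not meant.

How it is judged:
On the way, in this order (a step that is already met when the one before it is completed fails the run):
1. the stout bottle is held upside down in the air (axis past 143 degrees from upright) for 1.5 s (angle between bottle's own z axis and vertical above 2.5 rad and contact force between the fingers and bottle above 1 N and contact force between bottle and supply below 0.1 N and contact force between bottle and mixer below 0.1 N), for 1.5 s.
2. the bottle stands upright in the mixer's dish, released and at rest (horizontal distance between bottle and dish below 0.022 m and z of bottle in the frame of dish between -0.004 and 0.004 m and angle between bottle's own z axis and vertical below 0.07 rad and contact force between the fingers and bottle below 0.1 N and linear speed of bottle below 0.02 m/s), for 0.3 s.
3. the pedal is held down at its stop for 1.5 s with the bottle standing in the dish (value of joint pedal above 0.255 rad and horizontal distance between bottle and dish below 0.022 m and z of bottle in the frame of dish between -0.004 and 0.004 m and angle between bottle's own z axis and vertical below 0.07 rad), for 1.5 s.
At the end, for the whole second after the job is handed in: The stout bottle stands upright (within 4 degrees) flat on the floor of the mixer's dish, its base centre within 22 mm of the dish's centre, released and at rest, and the pedal is back up (below 0.03 rad) (all of step 2 and value of joint pedal below 0.03 rad); the robot touches nothing.
It fails at once if a bystander is shifted by more than 30 mm or knocked over (tilted by more than 20 degrees) (distance of any of slim, jar, partsbox, driver from where it was at the start of the episode above 0.03 m or angle between any of slim, jar, partsbox's own z axis and vertical above 0.35 rad).
It fails at once if the bottle is dropped or knocked over: moves faster than 0.5 m/s while not held (contact force between the fingers and bottle below 0.1 N and linear speed of bottle above 0.5 m/s).
It also fails if it takes over 72 s, if anything falls off the work surface, if the arm or the gripper's body presses on something with over 40 N, if the wrist force passes 120 N, or if a joint passes its speed limit or range.

## Working session

There is one attempt and no reset: what is moved stays moved. The work goes in short steps, each a Python script; the robot and the scene stay as the last script left them, time stands still between calls to the robot, and variables do not carry over. Pictures are saved under pics/ and viewed, at most 10 in all, crops included, and the job is handed in when it is done.

```bash
ls; mkdir -p pics
python3 - <<'E'
from station import ctrl,get_state,vision,models
import cv2,numpy as np
s=get_state();print(s['time'],s['tcp_pos'],s['eef_rot'],ctrl.pinch_z)
for n in('scene','side'):
    im,d=vision.grab_frame(n);cv2.imwrite(f'pics/{n}0.png',im);np.save(f'pics/{n}0d.npy',d)
    c=vision.camera_info(n);print(n,c['mtx'][0],(-np.array(c['R']).T@c['t']))
    for t in('bottle','supply','mixer','pedal_pad','slim','jar'):
        print(t,[(round(r['p'],2),[int(v) for v in r['point']]) for r in models.recognise(n,t)])
E
```

```text
pics
0.0 [ 0.24186778 -0.5757587   0.23045629] [-8.48367497e-04  9.80277772e-01  1.97622704e-01 -1.89993378e-04] -0.0187
scene [580.23129419   0.         312.57341438] [0.931149   0.73332104 1.08681564]
bottle [(0.97, [271, 288]), (0.84, [351, 308]), (0.75, [310, 197]), (0.72, [326, 268]), (0.65, [400, 282]), (0.56, [276, 251])]
supply [(0.87, [339, 384])]
mixer [(0.72, [277, 212]), (0.69, [351, 310])]
pedal_pad [(0.72, [310, 198]), (0.24, [308, 367])]
slim []
jar [(0.73, [278, 253])]
side [437.81349779   0.         323.94186983] [0.24280229 0.60582398 0.86112179]
bottle [(0.87, [267, 276]), (0.74, [271, 227]), (0.67, [345, 312]), (0.67, [314, 253]), (0.22, [399, 284])]
supply [(0.95, [234, 323])]
mixer [(0.68, [357, 203])]
pedal_pad [(0.58, [382, 211])]
slim [(0.78, [211, 317])]
jar [(0.84, [315, 214])]
```

View pics/scene0.png

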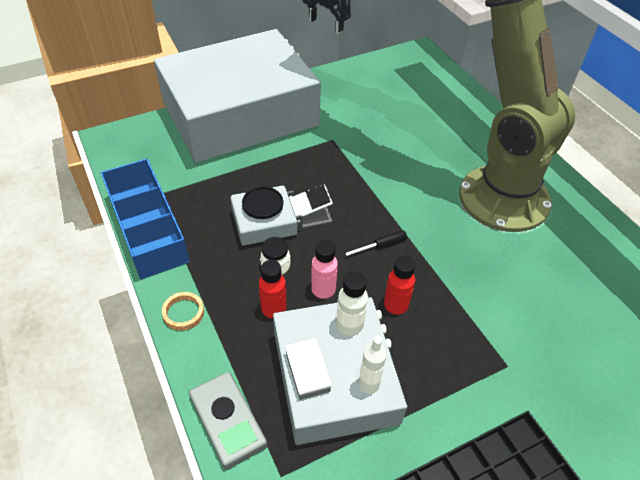

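View pics/side0.png

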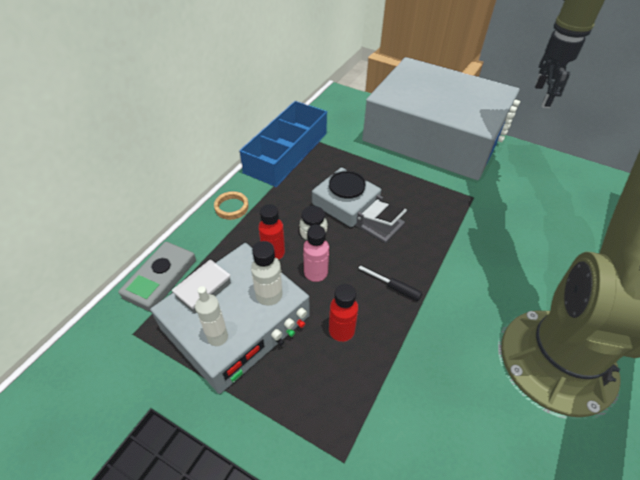

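The scene view shows the white stout bottle on the supply at (351,308), the slim bottle at (373,365), the dish at (263,205) and the pedal at (315,198). Red and pink look-alikes stand at (272,290), (399,285) and (324,270). The side view shows the same layout, with the stout bottle at (266,275), the dish at (347,184) and the pedal at (382,210).

```bash
cat > h.py <<'E'
import numpy as np,cv2
from scipy.optimize import least_squares
from station import ctrl,get_state,vision,models,ticket
def cloud(n,im,d):
    c=vision.camera_info(n);K=np.array(c['mtx']);R=np.array(c['R']);t=np.array(c['t']).ravel()
    v,u=np.mgrid[:480,:640];P=np.stack([(u-K[0,2])/K[0,0]*d,(v-K[1,2])/K[1,1]*d,d],-1)
    return (P-t)@R   # HxWx3 world
def circ(p,r):
    f=lambda c:np.hypot(*(p-c[:2]).T)-r
    s=least_squares(f,p.mean(0),loss='soft_l1',f_scale=.002);return s.x,np.sqrt(np.mean(s.fun**2))
E
python3 - <<'E'
from h import *
px={'scene':dict(bottle=(351,308),slim=(373,365),red1=(272,290),red2=(399,285),pink=(324,270),dish=(263,205),jar=(278,256),pedal=(316,198),box=(308,367)),
'side':dict(bottle=(266,275),slim=(211,317),red1=(271,235),red2=(343,315),pink=(316,255),dish=(347,184),jar=(313,226),pedal=(382,211),box=(202,284))}
A=[];C=[]
for n in px:
    im=cv2.imread(f'pics/{n}0.png');W=cloud(n,im,np.load(f'pics/{n}0d.npy'))
    for k,(u,v) in px[n].items(): print(n,k,np.median(W[v-2:v+3,u-2:u+3].reshape(-1,3),0).round(3))
    ok=np.load(f'pics/{n}0d.npy')>0
    P=W[ok];A.append(P);C.append(im[ok])
    b=W[px[n]['bottle'][::-1]];m=np.hypot(*(P[:,:2]-b[:2]).T)<.06
    for lo,hi,r in((.1,.183,.028),(.215,.236,.021)):
        q=P[m&(P[:,2]>lo)&(P[:,2]<hi)][:,:2];print(n,'bottle',lo,len(q),circ(q,r))
    top=P[m&(P[:,2]>.236)];print('top',top.mean(0),len(top),P[m][:,2].max())
    b=W[px[n]['dish'][::-1]];m=(np.hypot(*(P[:,:2]-b[:2]).T)<.07)&(P[:,2]>.068)&(P[:,2]<.092)&(im[ok].max(1)<70)
    (c,s,a)=cv2.minAreaRect(P[m][:,:2].astype(np.float32));e=cv2.minEnclosingCircle(P[m][:,:2].astype(np.float32));print('dish',c,s,e,np.percentile(P[m][:,2],[5,50,95]))
    m=(np.hypot(*(P[:,:2]-b[:2]).T)<.12)&(abs(P[:,2]-.06)<.004)&(im[ok].max(1)>=70)
    r=cv2.minAreaRect(P[m][:,:2].astype(np.float32));print('housing top',r)
A=np.vstack(A);C=np.vstack(C)
# height map top view, x 0.25..0.95 y -0.5..0.5, 1.5mm/px
o=np.argsort(A[:,2]);A=A[o];C=C[o]
u=((.5-A[:,1])/.0015).astype(int);v=((.95-A[:,0])/.0015).astype(int);m=(u>=0)&(u<667)&(v>=0)&(v<467)
t=np.zeros((467,667,3),np.uint8);t[v[m],u[m]]=C[m];t=cv2.morphologyEx(t,cv2.MORPH_CLOSE,np.ones((3,3)))
for i in range(3,10):
    cv2.putText(t,f'x.{i}',(0,int((.95-i/10)/.0015)),0,.4,(0,255,255));
for i in range(-4,5): cv2.putText(t,f'y{i}',(int((.5-i/10)/.0015),460),0,.4,(0,255,255))
cv2.imwrite('pics/top.png',t)
E
```

```text
scene bottle [0.596 0.233 0.187]
scene slim [0.622 0.359 0.199]
scene red1 [0.691 0.077 0.101]
scene red2 [0.447 0.181 0.103]
scene pink [0.571 0.077 0.101]
scene dish [ 0.606 -0.176  0.077]
scene jar [ 0.633 -0.027  0.067]
scene pedal [ 0.473 -0.158  0.06 ]
scene box [0.706 0.278 0.122]
scene bottle 0.1 665 (array([0.58094682, 0.21168455]), np.float64(0.0009406898410567334))
scene bottle 0.215 158 (array([0.58080453, 0.21139784]), np.float64(0.001697272123968453))
top [0.58191716 0.21304486 0.23917628] 339 0.24352735206282183
dish (0.603046178817749, -0.1861863136291504) (0.10651431977748871, 0.09531769901514053) ((0.6048304438591003, -0.18685626983642578), 0.053652841597795486) [0.0733367  0.07712714 0.0842998 ]
housing top ((0.5825966596603394, -0.17939503490924835), (0.13292796909809113, 0.1844630390405655), 79.49076080322266)
side bottle [0.565 0.23  0.192]
side slim [0.595 0.353 0.195]
side red1 [0.666 0.075 0.096]
side red2 [0.42  0.186 0.105]
side pink [0.545 0.077 0.1  ]
side dish [ 0.603 -0.187  0.078]
side jar [0.571 0.045 0.151]
side pedal [ 0.487 -0.164  0.057]
side box [0.697 0.275 0.124]
side bottle 0.1 669 (array([0.58170688, 0.211606  ]), np.float64(0.000734864976540473))
side bottle 0.215 157 (array([0.58180063, 0.21130171]), np.float64(0.000698122048442799))
top [0.58008222 0.21370367 0.24065927] 339 0.24461338420312462
dish (0.6031729578971863, -0.18731969594955444) (0.09127535670995712, 0.10364336520433426) ((0.6048653721809387, -0.18642301857471466), 0.05252956971526146) [0.07572065 0.07843099 0.08491151]
housing top ((0.5799428224563599, -0.17936952412128448), (0.13178226351737976, 0.18830716609954834), 80.11573028564453)
```

View pics/top.png

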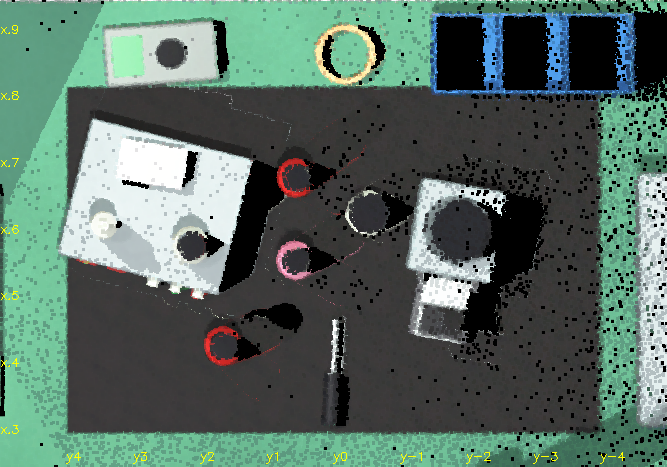

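The top view puts the bottle at (0.581, 0.2115) on the supply and the dish at about (0.604, -0.187), with mixer yaw about -10°. A red bottle stands in front of the target, so I'll grasp from a tilt. Next I'll scan reachability.

```bash
cat >> h.py <<'E'
from scipy.spatial.transform import Rotation as Ro
B=np.array([.5813,.2115,.09]);D=np.array([.604,-.187,.077])
def frame(psi,a,flip=1,inv=0):
    """tool z at azimuth psi, a below horizontal; inv=1: rolled by pi"""
    z=np.array([np.cos(psi)*np.cos(a),np.sin(psi)*np.cos(a),-np.sin(a)])
    y=flip*(1-2*inv)*np.array([-np.sin(psi),np.cos(psi),0]);x=np.cross(y,z)
    return np.stack([x,y,z],1)
def quat(R): q=Ro.from_matrix(R).as_quat();return q[[3,0,1,2]]
def ik(G,R):
    """G: grasp point"""
    return ctrl.ik(list(np.array(G)-ctrl.pinch_z*R[:,2]),list(quat(R)))
E
python3 - <<'E'
from h import *
d=np.deg2rad
for a in (30,37,45):
  for psi in range(-10,71,10):
    for f in(1,-1):
      R=frame(d(psi),d(a),f);g=ik(B+[0,0,.075],R);g2=ik(B+[0,0,.075]+np.array([0,0,.2]),R);pre=ik(B+[0,0,.075]-.1*R[:,2],R)
      if g is None or pre is None: continue
      print(a,psi,f,np.round(g,2),'up',g2 is not None)
print('place/inv')
for a in (30,37,45):
  for psi in range(-50,41,15):
    for f in(1,-1):
      R=frame(d(psi),d(a),f);g=ik(D+[0,0,.075],R)
      inv=[ (e,np.round(q,2)[[3,5,6]]) for e in(-10,-25,) for G in([.6,0,.45],) if (q:=ik(G,frame(d(psi),d(e),f,1))) is not None]
      print(a,psi,f,None if g is None else np.round(g,2),inv)
E
```

```text
30 -10 1 [-0.08  0.95 -1.23  2.37  1.93  1.78 -1.  ] up True
30 -10 -1 [-0.64  0.63 -0.24  2.38  2.04  1.09  1.8 ] up True
30 50 1 [ 0.7   0.95 -1.23  2.37  2.96  0.51 -0.42] up True
30 50 -1 [ 0.7   0.95 -1.23  2.37  2.96  0.51  2.72] up True
30 60 1 [ 0.76  0.98 -1.23  2.25  3.15  0.22 -0.45] up True
30 60 -1 [ 0.76  0.98 -1.23  2.25  3.15  0.22  2.69] up True
30 70 1 [ 0.61  0.81 -0.83  2.13 -1.5   0.43 -2.  ] up True
30 70 -1 [ 0.71  0.9  -1.04  2.13 -1.38  0.24  1.04] up True
37 -10 1 [-0.01  0.85 -1.23  2.31  1.85  1.56 -0.9 ] up True
37 -10 -1 [-0.72  0.55 -0.04  2.32  2.    0.8   1.9 ] up True
37 0 1 [ 0.08  0.82 -1.23  2.39  1.99  1.43 -0.82] up True
37 0 -1 [-0.5   0.53 -0.24  2.39  2.25  0.85  1.89] up True
37 40 1 [ 0.58  0.82 -1.22  2.39  2.6   0.63 -0.39] up True
37 40 -1 [ 0.49  0.72 -1.03  2.39  2.87  0.57  2.45] up True
37 50 1 [ 0.67  0.85 -1.22  2.31  2.67  0.38 -0.25] up True
37 50 -1 [ 0.59  0.75 -1.03  2.31  3.15  0.35  2.38] up True
37 60 1 [ 0.55  0.7  -0.84  2.21  4.26  0.29 -1.71] up True
37 60 -1 [ 0.55  0.7  -0.84  2.21  4.26  0.29  1.44] up True
37 70 1 [
[... 4224 characters left out ...]
0 -1 [ 0.52  0.51 -0.44  2.33  2.54  0.55  2.1 ] []
45 -5 1 [ 1.12  0.78 -1.22  2.3   2.2   0.68 -0.23] []
45 -5 -1 [ 0.93  0.6  -0.83  2.31  2.61  0.46  2.44] []
45 10 1 [ 1.24  0.82 -1.22  2.22  2.14  0.38  0.16] []
45 10 -1 [ 1.05  0.64 -0.83  2.23  3.13  0.21  2.24] []
45 25 1 [ 1.31  0.88 -1.24  2.1   1.27  0.22  1.3 ] [(-10, array([2.48, 1.11, 1.98]))]
45 25 -1 [ 1.01  0.63 -0.63  2.1  -1.42  0.29  0.78] [(-10, array([ 2.48,  1.11, -1.16]))]
45 40 1 [ 0.56  0.62  0.12  1.96 -1.27  0.88 -2.34] [(-10, array([2.29, 0.87, 1.58])), (-25, array([2.32, 1.07, 1.88]))]
45 40 -1 [ 1.14  0.74 -0.81  1.95 -0.58  0.41  0.19] [(-10, array([ 2.29,  0.87, -1.56])), (-25, array([ 2.32,  1.07, -1.27]))]
```

```bash
cat >> h.py <<'E'
d=np.deg2rad
def go(G,R,maxj=1.6):
    q=ik(G,R);q0=np.array(get_state()['qpos']);assert q is not None,'no ik'
    j=np.abs(q-q0).max();print('q',np.round(q,2),'jump',round(j,2));assert j<maxj
    ctrl.set_joints(list(q));
def lin(G,R,v=.1): ctrl.movel(list(np.array(G)-ctrl.pinch_z*R[:,2]),max_speed=v)
def rep():
    s=get_state();R=Ro.from_quat(np.array(s['eef_rot'])[[1,2,3,0]]).as_matrix()
    print('t',round(s['time'],2),'tcp',np.round(s['tcp_pos'],4),'G',np.round(s['tcp_pos']+R[:,2]*ctrl.pinch_z,4),'w',round(s['width'],4),'F',np.round(s['contact_force'],1),'gf',round(float(s['gripper_force']),1));return s,R
E
python3 - <<'E'
from h import *
s,_=rep();p=np.array(s['tcp_pos'])
ctrl.movel([p[0],p[1],.42],max_speed=.25);rep()
go([.58,.0,.46],frame(d(-31),d(37),-1),3.2);rep()
R=frame(d(-12),d(37),-1);go(B+[0,0,.075]-.13*R[:,2]+[0,0,.03],R);rep()
im,_=vision.grab_frame('scene');im2,_=vision.grab_frame('side');cv2.imwrite('pics/pre.png',cv2.resize(np.hstack([im[100:430,180:580],im2[100:430,100:500]]),(800,330)))
E
```

```text
t 0.7 tcp [ 0.2421 -0.5762  0.2313] G [ 0.2421 -0.5762  0.25  ] w 0.0853 F [0.1 0.3 0.3] gf 0.0
t 1.61 tcp [ 0.2419 -0.5759  0.4186] G [ 0.2419 -0.5759  0.4373] w 0.0854 F [-0.3  0.3 -0.1] gf 0.0Traceback (most recent call last):
  File "<stdin>", line 4, in <module>
  File "h.py", line 24, in go
    q=ik(G,R);q0=np.array(get_state()['qpos']);assert q is not None,'no ik'
                                                      ^^^^^^^^^^^^^
AssertionError: no ik
```

Run:
```python
from h import *
for G in([.62,0,.42],[.68,0,.42],[.68,0,.36]):
  for psi in(-31,-45,-60):
    q=ik(G,frame(d(psi),d(37),-1));print(G,psi,None if q is None else np.round(q,2))
for psi in(-12,-20,-30):
    R=frame(d(psi),d(37),-1)
    for G in(B+[0,0,.075],B+[0,0,.075]-.13*R[:,2],B+[0,0,.075]-.13*R[:,2]+[0,0,.03],B+[0,0,.075]-.09*R[:,2],B+[0,0,.25]):
        q=ik(G,R);print(psi,G.round(2),None if q is None else np.round(q,2))
```

```text
[0.62, 0, 0.42] -31 [ 0.55  0.28 -1.22  1.95  1.34  1.12  2.89]
[0.62, 0, 0.42] -45 [ 0.38  0.42 -1.22  1.83  1.33  1.5   2.73]
[0.62, 0, 0.42] -60 [ 0.24  0.56 -1.22  1.67  1.32  1.82  2.58]
[0.68, 0, 0.42] -31 [-1.15  0.42  1.16  1.85  0.45  0.4  -2.64]
[0.68, 0, 0.42] -45 [-1.13  0.53  1.16  1.72  0.41  0.63 -2.81]
[0.68, 0, 0.42] -60 [ 0.22  0.66 -1.22  1.53  1.43  1.87  2.67]
[0.68, 0, 0.36] -31 [-1.11  0.51  1.16  1.95  0.44  0.24 -2.7 ]
[0.68, 0, 0.36] -45 [-1.11  0.61  1.16  1.81  0.39  0.5  -2.86]
[0.68, 0, 0.36] -60 [ 0.22  0.73 -1.23  1.62  1.46  1.85  2.55]
-12 [0.58 0.21 0.16] [-0.74  0.55 -0.04  2.3   1.94  0.81  1.92]
-12 [0.48 0.23 0.24] [-0.97  0.33 -0.04  2.35  1.55  0.86  2.16]
-12 [0.48 0.23 0.27] [-0.14  0.48 -1.22  2.3   1.47  1.4   2.27]
-12 [0.51 0.23 0.22] [-0.89  0.4  -0.04  2.34  1.68  0.83  2.08]
-12 [0.58 0.21 0.34] [ 0.11  0.43 -1.22  2.08  1.51  1.23  2.63]
-20 [0.58 0.21 0.16] [-0.78  0.57 -0.04  2.22  1.7   0.85  2.01]
-20 [0.48 0.25 0.24] [-0.25  0.65 -1.23  2.22  1.43  1.62  2.13]
-20 [0.48 0.25 0.27] [-0.22  0.57 -1.22  2.19  1.39  1.57  2.22]
-20 [0.51 0.24 0.22] [-0.2   0.72 -1.23  2.23  1.52  1.63  2.13]
-20 [0.58 0.21 0.34] [ 0.03  0.5  -1.22  2.01  1.45  1.42  2.56]
-30 [0.58 0.21 0.16] [-0.42  0.68 -0.63  2.1   1.53  1.29  2.09]
-30 [0.49 0.26 0.24] [-0.3   0.74 -1.23  2.07  1.36  1.78  2.09]
-30 [0.49 0.26 0.27] [-0.29  0.68 -1.23  2.03  1.33  1.76  2.16]
-30 [0.52 0.25 0.22] [-0.25  0.8  -1.23  2.09  1.44  1.78  2.09]
-30 [0.58 0.21 0.34] [-0.06  0.58 -1.22  1.91  1.4   1.63  2.48]
```

Run:
```python
from h import *
import itertools
rng=np.random.default_rng(0);Q=[];P=[];RR=[]
s,R0=rep();Q.append(s['qpos']);P.append(s['tcp_pos']);RR.append(R0)
while len(Q)<60:
    R=frame(rng.uniform(-1,1),rng.uniform(-.3,1.4),rng.choice([-1,1]));p=[rng.uniform(.4,.7),rng.uniform(-.4,.4),rng.uniform(.15,.5)]
    q=ctrl.ik(p,list(quat(R)))
    if q is not None: Q.append(q);P.append(p);RR.append(R)
Q=np.array(Q);P=np.array(P)
best=None
for sg in itertools.product([1,-1],repeat=7):
    if sg[1]<0: pass
    M=[Ro.from_euler('ZYZYZYZ'[:3],(q*sg)[:3])*Ro.from_euler('YZY',(q*sg)[3:6])*Ro.from_euler('Z',(q*sg)[6]) for q in Q]
    T=[(m.inv()*Ro.from_matrix(r)) for m,r in zip(M,RR)]
    e=max((T[0].inv()*t).magnitude() for t in T)
    if best is None or e<best[0]: best=(e,sg,T[0].as_matrix().round(3))
print(best);sg=np.array(best[1])
def mats(q):
    r=Ro.identity();o=[np.eye(3)]
    for i in range(7): r=r*Ro.from_euler('ZYZYZYZ'[i],(q*sg)[i]);o.append(r.as_matrix())
    return o
A=np.vstack([np.hstack(mats(q)) for q in Q]);x,_,rk,_=np.linalg.lstsq(A,P.ravel(),rcond=None)
print('res',np.abs(A@x-P.ravel()).max(),rk);print(x.reshape(8,3).round(4))
np.savez('fk.npz',sg=sg,t=x.reshape(8,3),T=best[2])
```

```text
t 1.61 tcp [ 0.2419 -0.5759  0.4186] G [ 0.2419 -0.5759  0.4373] w 0.0854 F [-0.3  0.3 -0.1] gf 0.0
(1.4900660803040265e-10, (-1, 1, -1, 1, -1, 1, -1), array([[ 0., -1., -0.],
       [ 1.,  0., -0.],
       [ 0., -0.,  1.]]))
res 8.816436469771816e-11 17
[[ 0.000e+00  0.000e+00  1.221e-01]
 [ 0.000e+00 -2.800e-03  1.221e-01]
 [ 0.000e+00 -2.800e-03  2.889e-01]
 [-0.000e+00 -9.300e-03  2.889e-01]
 [-0.000e+00 -9.300e-03  1.910e-01]
 [ 0.000e+00 -2.000e-04  1.910e-01]
 [ 0.000e+00 -2.000e-04  1.797e-01]
 [-0.000e+00  0.000e+00  1.797e-01]]
```

```bash
cat >> h.py <<'E'
K=np.load('fk.npz')
LO=np.array([-3.08,-.24,-1.43,0,-1.52,.17,-2.89])+.03;HI=np.array([3.08,2.05,1.35,2.5,4.66,1.96,2.89])-.03
def fk(q):
    R=np.eye(3);p=K['t'][0].copy();o=[p]
    for i in range(7): R=R@Ro.from_euler('ZYZYZYZ'[i],q[i]*K['sg'][i]).as_matrix();p=p+R@K['t'][i+1];o.append(p)
    R=R@K['T'];return p,R,dict(elbow=o[2]+0,wrist=o[4]+0,G=p+R[:,2]*ctrl.pinch_z)
def solve(G,R,seed,w=.003):
    f=lambda q:(lambda F:np.r_[(F[2]['G']-G)*10,Ro.from_matrix(R.T@F[1]).as_rotvec()*3,w*(q-seed)])(fk(q))
    q=least_squares(f,np.clip(seed,LO+1e-3,HI-1e-3),bounds=(LO,HI)).x
    q=least_squares(lambda q:np.r_[f(q)[:6],1e-5*(q-seed)],q,bounds=(LO,HI)).x
    return q,np.linalg.norm(f(q)[:6])
def path(q0,q1,bax=None):
    """bax: bottle axis in tool frame; returns min z of wrist, tip, bottle ends, and G extents"""
    o=[]
    for s in np.linspace(0,1,25):
        p,R,L=fk(q0+(q1-q0)*s);b=[9]
        if bax is not None: b=[(L['G']+R@bax*h)[2]-.03 for h in(-.075,.075)]
        o.append([*L['G'],L['wrist'][2],L['elbow'][2],p[2],min(b)])
    o=np.array(o);return 'minz wrist %.2f elbow %.2f tip %.2f bottle %.2f'%tuple(o[:,3:].min(0))+' G x[%.2f %.2f] y[%.2f %.2f]'%(o[:,0].min(),o[:,0].max(),o[:,1].min(),o[:,1].max())
E
cat > plan.py <<'E'
from h import *
a=d(37);Rg=frame(d(-12),a,-1);Rp=frame(d(-50),a,-1);bax=Rg.T@[0,0,1.]
g=B+[0,0,.075];pl=D+[0,0,.076]
sg=np.array([-.74,.55,-.04,2.3,1.94,.81,1.92]);sp=np.array([-.2,.6,.1,2.27,2.,.75,1.75])
W={}
def add(n,G,R,seed):
    W[n],e=solve(np.array(G),R,seed);
    if __name__=='__main__': print(n,W[n].round(2),'err %.4f'%e)
add('g',g,Rg,sg);add('pre',g-.12*Rg[:,2]+[0,0,.02],Rg,W['g']);add('lift',g+[0,0,.12],Rg,W['g'])
Gm=[.62,.03,.42];Rm=frame(d(-31),d(20),-1)
add('mid',Gm,Rm,(sg+sp)/2);add('up',[.62,.03,.5],frame(d(-31),d(-22),-1),W['mid'])
W['inv']=W['up']-np.array([0,0,0,0,0,0,np.pi])
add('p',pl,Rp,sp);add('pp',pl+[0,0,.12],Rp,W['p'])
add('ret',pl-.12*Rp[:,2],Rp,W['p'])
E
cat > t.py <<'E'
from plan import *
q0=np.array(get_state()['qpos'])
w1=q0.copy();w1[[0]]=W['pre'][0]
for n in W: print(n,W[n].round(2))
print('start-mid',path(q0,W['mid']));print('mid-pre',path(W['mid'],W['pre']))
for x,y in(('g','lift'),('lift','mid'),('lift','up'),('up','inv'),('up','pp'),('pp','p')):print(x,y,path(W[x],W[y],bax))
F=fk(W['inv']);print('inv axis',(F[1]@bax).round(2))
E
python3 plan.py; python3 t.py
```

```text
g [-0.74  0.55 -0.04  2.3   1.94  0.81  1.92] err 0.0000
pre [-0.88  0.31 -0.13  2.32  1.52  0.88  2.23] err 0.0000
lift [-0.72  0.32 -0.05  2.17  1.56  0.74  2.44] err 0.0000
mid [-0.59  0.22  0.01  2.14  1.63  1.    2.41] err 0.0000
up [-0.65  0.54  0.12  2.33  2.11  1.77  1.78] err 0.0000
p [-0.2   0.6   0.13  2.27  1.98  0.72  1.86] err 0.0000
pp [-0.2   0.36  0.13  2.15  1.57  0.67  2.4 ] err 0.0000
ret [-0.37  0.39  0.08  2.32  1.61  0.8   2.11] err 0.0000
g [-0.74  0.55 -0.04  2.3   1.94  0.81  1.92]
pre [-0.88  0.31 -0.13  2.32  1.52  0.88  2.23]
lift [-0.72  0.32 -0.05  2.17  1.56  0.74  2.44]
mid [-0.59  0.22  0.01  2.14  1.63  1.    2.41]
up [-0.65  0.54  0.12  2.33  2.11  1.77  1.78]
inv [-0.65  0.54  0.12  2.33  2.11  1.77 -1.36]
p [-0.2   0.6   0.13  2.27  1.98  0.72  1.86]
pp [-0.2   0.36  0.13  2.15  1.57  0.67  2.4 ]
ret [-0.37  0.39  0.08  2.32  1.61  0.8   2.11]
start-mid minz wrist 0.67 elbow 0.51 tip 0.38 bottle 9.00 G x[0.24 0.62] y[-0.58 0.03]
mid-pre minz wrist 0.63 elbow 0.52 tip 0.25 bottle 9.00 G x[0.49 0.62] y[0.03 0.23]
g lift minz wrist 0.55 elbow 0.49 tip 0.15 bottle 0.06 G x[0.58 0.59] y[0.21 0.21]
lift mid minz wrist 0.64 elbow 0.52 tip 0.27 bottle 0.18 G x[0.58 0.62] y[0.03 0.21]
lift up minz wrist 0.56 elbow 0.49 tip 0.27 bottle 0.18 G x[0.58 0.63] y[0.03 0.21]
up inv minz wrist 0.56 elbow 0.49 tip 0.51 bottle 0.40 G x[0.62 0.62] y[0.03 0.03]
up pp minz wrist 0.56 elbow 0.49 tip 0.26 bottle 0.17 G x[0.60 0.63] y[-0.19 0.03]
pp p minz wrist 0.54 elbow 0.48 tip 0.14 bottle 0.05 G x[0.60 0.61] y[-0.19 -0.19]
inv axis [-0.22  0.13 -0.97]
```

```bash
sed -i "s/a=d(37)/a=d(30)/;s/frame(d(-12)/frame(d(-15)/;s/g=B+\[0,0,.075\]/g=B+[0,0,.08]/;s/pl=D+\[0,0,.076\]/pl=D+[0,0,.081]/" plan.py
sed -i "s/elbow=o\[2\]+0,wrist=o\[4\]+0/elbow=o[3],wrist=o[5]/" h.py
python3 t.py
cat > m1.py <<'E'
from plan import *
def sj(n): ctrl.set_joints(list(W[n]))
if __name__=='__main__':
    sj('mid');rep();sj('pre');rep()
    im,_=vision.grab_frame('scene');im2,_=vision.grab_frame('side');cv2.imwrite('pics/pre.png',cv2.resize(np.hstack([im[100:430,180:580],im2[100:430,100:500]]),(800,330)))
E
python3 m1.py
```

```text
g [-0.81  0.62 -0.03  2.32  1.93  0.98  1.8 ]
pre [-0.99  0.41 -0.12  2.36  1.56  1.05  2.02]
lift [-0.81  0.37 -0.03  2.21  1.66  0.89  2.23]
mid [-0.59  0.22  0.01  2.14  1.63  1.    2.41]
up [-0.65  0.54  0.12  2.33  2.11  1.77  1.78]
inv [-0.65  0.54  0.12  2.33  2.11  1.77 -1.36]
p [-0.23  0.66  0.12  2.32  2.05  0.9   1.7 ]
pp [-0.27  0.4   0.16  2.22  1.76  0.79  2.16]
ret [-0.44  0.48  0.07  2.4   1.72  0.95  1.87]
start-mid minz wrist 0.54 elbow 0.77 tip 0.38 bottle 9.00 G x[0.24 0.62] y[-0.58 0.03]
mid-pre minz wrist 0.42 elbow 0.77 tip 0.24 bottle 9.00 G x[0.48 0.62] y[0.03 0.24]
g lift minz wrist 0.34 elbow 0.71 tip 0.16 bottle 0.07 G x[0.58 0.58] y[0.21 0.21]
lift mid minz wrist 0.46 elbow 0.78 tip 0.28 bottle 0.19 G x[0.58 0.62] y[0.03 0.21]
lift up minz wrist 0.37 elbow 0.74 tip 0.28 bottle 0.19 G x[0.58 0.63] y[0.03 0.21]
up inv minz wrist 0.37 elbow 0.74 tip 0.51 bottle 0.40 G x[0.62 0.62] y[0.03 0.03]
up pp minz wrist 0.37 elbow 0.74 tip 0.27 bottle 0.17 G x[0.60 0.63] y[-0.19 0.03]
pp p minz wrist 0.33 elbow 0.70 tip 0.15 bottle 0.05 G x[0.60 0.61] y[-0.19 -0.19]
inv axis [-0.12  0.07 -0.99]
t 4.14 tcp [0.6352 0.02   0.4137] G [0.6201 0.0291 0.4201] w 0.0852 F [-0.2 -0.3  0.2] gf 0.0
t 5.3 tcp [0.4973 0.2334 0.2413] G [0.4817 0.2376 0.2507] w 0.0852 F [ 0.4 -0.   1.4] gf 0.0
```

View pics/pre.png

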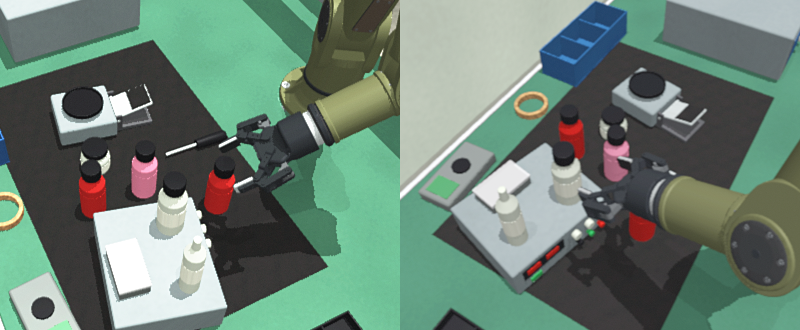

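The open gripper is behind and above red2 at about (265,155) in the left half, aligned with the white bottle at (170,205). The arm is well clear, so I'll grasp.

Run:
```python
from m1 import *
lin(g,Rg,.12);rep()
ctrl.close_gripper(70);rep()
ctrl.movel(list(g-ctrl.pinch_z*Rg[:,2]+[0,0,.12]),max_speed=.12);ctrl.pause(.3);rep()
im,_=vision.grab_frame('scene');im2,_=vision.grab_frame('side');cv2.imwrite('pics/lift.png',cv2.resize(np.hstack([im[100:430,180:580],im2[100:430,100:500]]),(800,330)))
q=np.array(get_state()['qpos']);print(q.round(2),path(q,W['up'],bax))
```

```text
t 6.64 tcp [0.5966 0.2077 0.161 ] G [0.581  0.2119 0.1703] w 0.0851 F [-0.9 -0.   0.7] gf 0.0
t 7.04 tcp [0.5971 0.2078 0.1613] G [0.5815 0.212  0.1707] w 0.054 F [-1.   2.2  3.9] gf 73.8
t 8.49 tcp [0.5969 0.2073 0.2801] G [0.5812 0.2115 0.2895] w 0.0544 F [-0.5 -0.9 -2.5] gf 73.6
[-0.81  0.37 -0.02  2.21  1.66  0.89  2.23] minz wrist 0.37 elbow 0.74 tip 0.28 bottle 0.18 G x[0.58 0.63] y[0.03 0.21]
```

View pics/lift.png

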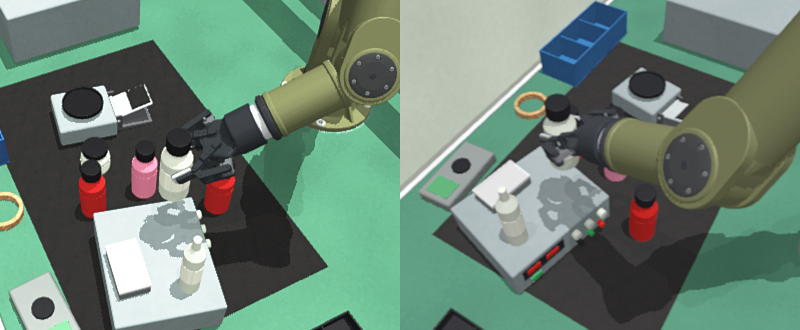

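The bottle is held upright and clear of the supply, and nothing else has moved. Now I'll invert it, roll back, go above the dish and measure the bottle in hand.

Run:
```python
from m1 import *
for n in('up','inv'): sj(n);rep()
ctrl.pause(2.2);rep()
for n in('up','pp'): sj(n)
ctrl.pause(.3);s,R=rep();G=s['tcp_pos']+R[:,2]*ctrl.pinch_z
v=[]
for n in('scene','side'):
    im,dp=vision.grab_frame(n);v.append(im);P=cloud(n,im,dp)
    ok=(dp>0)&(im.min(2)>110)&(np.ptp(im.astype(int),2)<45);P0=P[dp>0];P=P[ok]
    m=(np.hypot(*(P[:,:2]-G[:2]).T)<.045);h=P[:,2]-G[2]
    for lo,hi in((-.078,-.03),(-.03,.012)):
        q=P[m&(h>lo)&(h<hi)][:,:2]
        if len(q)>40: c,e=circ(q,.028);print(n,lo,len(q),'off',(c-G[:2]).round(4),'rms',round(e,4))
    print(n,'zmin',np.percentile(h[m&(h>-.12)],[.5,2]).round(4))
    m=(np.hypot(*(P0[:,:2]-G[:2]).T)<.04)&(P0[:,2]>G[2]+.045);t=P0[m];q=t[(t[:,2]<t[:,2].max()-.006)][:,:2];print('cap',circ(q,.021)[0]-G[:2],'topz-G',np.percentile(t[:,2],98)-G[2])
cv2.imwrite('pics/pp.png',cv2.resize(np.hstack([v[0][60:390,180:580],v[1][60:390,150:550]]),(800,330)))
```

```text
t 9.68 tcp [0.6351 0.0215 0.5066] G [0.6202 0.0304 0.4996] w 0.0539 F [-0.1  0.6 -2.5] gf 73.8
t 12.32 tcp [0.6349 0.0211 0.507 ] G [0.62 0.03 0.5 ] w 0.0541 F [ 0.4 -0.4 -2.5] gf 73.8
t 14.53 tcp [0.6348 0.0211 0.507 ] G [0.62 0.03 0.5 ] w 0.0537 F [ 0.3 -0.  -2.7] gf 73.8
t 18.66 tcp [ 0.6146 -0.1989  0.2685] G [ 0.6042 -0.1865  0.2779] w 0.0538 F [-0.6  0.4 -2.8] gf 73.6
scene -0.078 379 off [ 0.0003 -0.0008] rms 0.0015
scene -0.03 102 off [ 0.0013 -0.0005] rms 0.003
scene zmin [-0.0797 -0.0778]
cap [ 0.00011961 -0.00175144] topz-G 0.07105222680438605
side -0.078 343 off [ 0.0011 -0.0011] rms 0.0013
side -0.03 66 off [0.0093 0.0518] rms 0.0038
side zmin [-0.0787 -0.0773]
cap [ 0.00093367 -0.00181249] topz-G 0.07182286196702448
```

View pics/pp.png

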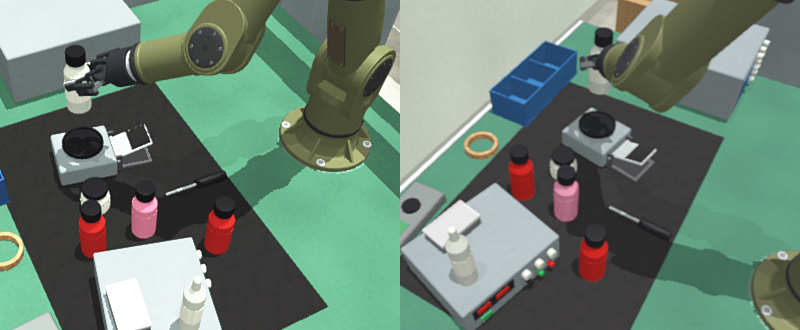

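The bottle is upright in hand at about (77,80) in the left half, above the dish, and it has not slipped. I'll lower it in steps until it touches.

```bash
cat > m2.py <<'E'
from m1 import *
lin(D+[0,0,.085],Rp,.1);ctrl.pause(.3);s,_=rep();f0=s['contact_force'][2]
for k in range(12):
    lin(D+[0,0,.084-.001*k],Rp,.03);ctrl.pause(.15)
    f=get_state()['contact_force'][2]-f0
    if f>2.2: break
print(k,f);rep()
ctrl.ungrasp();ctrl.pause(.3);rep()
ctrl.movel(list(np.array(get_state()['tcp_pos'])-.13*Rp[:,2]),max_speed=.12);rep()
for n in('scene','side'):
    im,dp=vision.grab_frame(n);P=cloud(n,im,dp);ok=(dp>0)&(im.min(2)>110)&(np.ptp(im.astype(int),2)<45);A=P[dp>0];P=P[ok]
    m=(np.hypot(*(P[:,:2]-D[:2]).T)<.05)&(P[:,2]>.095)&(P[:,2]<.17);q=P[m]
    for lo,hi in((.09,.13),(.13,.17)):
        w=q[(q[:,2]>lo)&(q[:,2]<hi)][:,:2];print(n,len(w),(circ(w,.028)[0]-D[:2]).round(4))
    t=A[np.hypot(*(A[:,:2]-D[:2]).T)<.03];print('top',np.percentile(t[:,2],97))
    cv2.imwrite(f'pics/pl_{n}.png',im)
E
python3 m2.py
```

```text
t 20.37 tcp [ 0.6145 -0.1994  0.153 ] G [ 0.6041 -0.187   0.1624] w 0.0543 F [-0.6 -0.8 -2.3] gf 73.6
4 7.417063320243026
t 22.37 tcp [ 0.6147 -0.1996  0.1484] G [ 0.6042 -0.1872  0.1577] w 0.0539 F [-2.7  1.5  5.1] gf 74.0
t 23.08 tcp [ 0.6144 -0.1994  0.1476] G [ 0.604 -0.187  0.157] w 0.0855 F [ 1.  -0.6 -0.5] gf 0.0
t 24.32 tcp [ 0.5421 -0.1135  0.2125] G [ 0.5317 -0.1011  0.2219] w 0.0856 F [ 0.5 -0.5 -0.4] gf 0.0
scene 245 [ 0.0004 -0.0008]
scene 297 [ 0.0004 -0.0006]
top 0.22797618733842442
side 15 [-0.0316  0.0435]
side 126 [ 0.0015 -0.0007]
top 0.22851363564673743
```

```bash
cat > m3.py <<'E'
from m1 import *
yaw=d(-10);pad=D[:2]-.138*np.array([np.cos(yaw),np.sin(yaw)])
im=cv2.imread('pics/pl_scene.png');print('pad',pad)
s,R=rep();q=np.array(s['qpos']);best=None
for psi in range(-180,180,15):
    Rt=frame(d(-10),d(82),-1)@Ro.from_euler('z',psi,degrees=True).as_matrix()
    G=np.r_[pad,.30]+ctrl.pinch_z*Rt[:,2]
    x,e=solve(G,Rt,q)
    x2,e2=solve(G-[0,0,.26],Rt,x)
    if e<1e-3 and e2<1e-3:
        j=np.abs(x-q).max()+ .3*min(abs((psi)%90),90-(psi%90))/90
        if best is None or j<best[0]: best=(j,psi,x,Rt,x2)
j,psi,x,Rt,x2=best;print(j,psi,x.round(2),x2.round(2));np.savez('pr.npz',x=x,R=Rt,pad=pad)
up=q.copy();U,e=solve(np.array(s['tcp_pos'])+R[:,2]*ctrl.pinch_z+[-.03,0.02,.14],R,q);print(e)
for a_,b_ in((q,U),(U,x)):
    print(path(a_,b_));
    ds=[]
    for t in np.linspace(0,1,20):
        p,_,L=fk(a_+(b_-a_)*t)
        for k in np.linspace(0,1,10):
            c=p+(L['wrist']-p)*k
            if c[2]<.33: ds.append(np.hypot(*(c[:2]-D[:2])))
    print('bottle dist',min(ds) if ds else None)
# tread from clouds
for n in('scene','side'):
    i0=cv2.imread(f'pics/{n}0.png');P=cloud(n,i0,np.load(f'pics/{n}0d.npy')).reshape(-1,3);c=i0.reshape(-1,3)
    L=(P[:,:2]-D[:2])@np.array([[np.cos(yaw),-np.sin(yaw)],[np.sin(yaw),np.cos(yaw)]])
    m=(L[:,0]>-.19)&(L[:,0]<-.07)&(abs(L[:,1])<.06)&(P[:,2]>.035)&(P[:,2]<.085);print(n,m.sum(),'local x',np.percentile(L[m,0],[2,98]).round(3),'y',np.percentile(L[m,1],[2,98]).round(3),'z@pad',np.median(P[m&(np.hypot(L[:,0]+.138,L[:,1])<.008)],0).round(4))
E
python3 m3.py
```

```text
pad [ 0.46809653 -0.16303655]
t 24.42 tcp [ 0.542  -0.1137  0.2124] G [ 0.5316 -0.1013  0.2217] w 0.086 F [0.2 0.2 0.7] gf 0.0
1.6255671354137886 105 [ 0.77  0.19 -0.57  1.82  0.12  1.02  2.86] [ 0.45  0.53 -0.22  2.19  0.34  0.31  2.66]
9.701478368077357e-11
minz wrist 0.39 elbow 0.76 tip 0.21 bottle 9.00 G x[0.50 0.53] y[-0.10 -0.08]
bottle dist 0.09596194052019506
minz wrist 0.53 elbow 0.81 tip 0.27 bottle 9.00 G x[0.43 0.50] y[-0.16 -0.08]
bottle dist 0.13016042519114518
scene 917 local x [-0.163 -0.074] y [-0.039  0.045] z@pad [ 0.47   -0.1632  0.0611]
side 741 local x [-0.165 -0.071] y [-0.041  0.046] z@pad [ 0.4684 -0.1635  0.0627]
```

View pics/pl_scene.png

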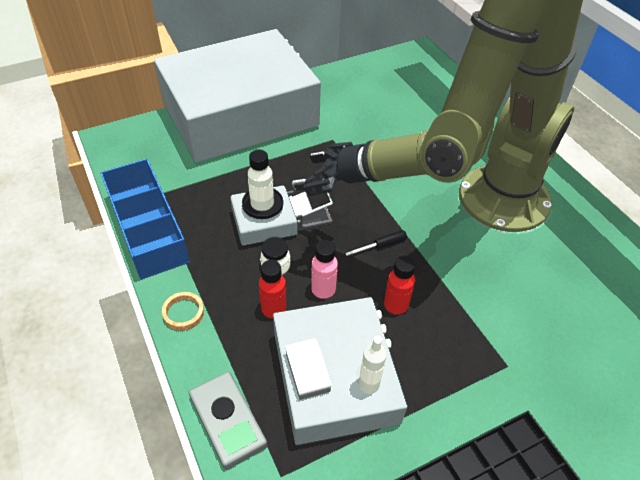

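The bottle stands upright in the dish at (260,185), the gripper is clear of it, and the pedal is free at (315,203). The tread centre is confirmed at z≈0.062. Now I'll press, using a yaw with more joint margin.

```bash
sed -i "s/if e<1e-3 and e2<1e-3:/if e<1e-3 and e2<1e-3 and abs(x[6])<2.2 and abs(x2[6])<2.2:/" m3.py
cat >> m3.py <<'E'
print('MOVE');ctrl.close_gripper(30)
ctrl.set_joints(list(U));ctrl.set_joints(list(x));rep()
T=lambda z,v:ctrl.movel([*pad,z],max_speed=v)
T(.085,.12);ctrl.pause(.2);s,_=rep();f0=s['contact_force'][2]
z=.066
while z>.034:
    T(z,.05);ctrl.pause(.05);f=get_state()['contact_force'][2]-f0;print(round(z,3),round(f,1),end='; ')
    if f>20: break
    z-=.002
ctrl.pause(.2);rep()
E
python3 m3.py
```

```text
pad [ 0.46809653 -0.16303655]
t 24.42 tcp [ 0.542  -0.1137  0.2124] G [ 0.5316 -0.1013  0.2217] w 0.086 F [0.2 0.2 0.7] gf 0.0
1.756572755543772 -180 [ 0.14  0.17  0.19  1.83 -0.06  1.01  1.75] [ 0.27  0.53  0.04  2.2  -0.13  0.28  1.82]
9.701478368077357e-11
minz wrist 0.39 elbow 0.76 tip 0.21 bottle 9.00 G x[0.50 0.53] y[-0.10 -0.08]
bottle dist 0.09596194052019506
minz wrist 0.53 elbow 0.81 tip 0.27 bottle 9.00 G x[0.41 0.50] y[-0.16 -0.08]
bottle dist 0.13684679020605336
scene 917 local x [-0.163 -0.074] y [-0.039  0.045] z@pad [ 0.47   -0.1632  0.0611]
side 741 local x [-0.165 -0.071] y [-0.041  0.046] z@pad [ 0.4684 -0.1635  0.0627]
MOVE
t 27.07 tcp [ 0.4674 -0.1625  0.2985] G [ 0.4649 -0.162   0.317 ] w -0.0003 F [-0.3  0.2 -0.3] gf 0.0
t 29.22 tcp [ 0.4683 -0.1631  0.0853] G [ 0.4657 -0.1626  0.1038] w 0.0 F [ 0.1  0.  -1.1] gf 0.0
0.066 1.4; 0.064 4.9; 0.062 4.3; 0.06 5.4; 0.058 6.0; 0.056 6.0; 0.054 7.2; 0.052 7.8; 0.05 9.0; 0.048 9.3; 0.046 9.9; 0.044 18.3; 0.042 38.0; t 33.6 tcp [ 0.4669 -0.1628  0.0438] G [ 0.4643 -0.1624  0.0623] w -0.0002 F [-12.4   2.6  37.2] gf 18.5
```

At the stop, with about 38 N. I'll ease off to about 20 N, hold, release, retreat and check.

Run:
```python
from h import *
k=np.load('pr.npz');pad=k['pad']
ctrl.movel([*pad,.0435],max_speed=.05);s,_=rep();ctrl.pause(2.3);rep()
ctrl.movel([*pad,.075],max_speed=.05);ctrl.movel([*pad,.25],max_speed=.15);ctrl.pause(.5);rep()
v=[]
for n in('scene','side'):
    im,dp=vision.grab_frame(n);v.append(im);P=cloud(n,im,dp)[dp>0]
    print(n,'pad z',np.median(P[(np.hypot(*(P[:,:2]-pad).T)<.006)&(P[:,2]<.1)],0))
    A=P[(np.hypot(*(P[:,:2]-D[:2]).T)<.04)&(P[:,2]>.2)];print('cap',A[:,2].max(),circ(A[A[:,2]<A[:,2].max()-.006][:,:2],.021)[0]-D[:2])
cv2.imwrite('pics/end.png',cv2.resize(np.hstack([v[0][100:430,180:580],v[1][100:430,150:550]]),(800,330)))
```

```text
t 33.85 tcp [ 0.4669 -0.1628  0.0444] G [ 0.4643 -0.1624  0.0629] w 0.0001 F [-8.6  1.4 21.2] gf 11.0
t 36.15 tcp [ 0.4668 -0.1628  0.0444] G [ 0.4643 -0.1624  0.0629] w 0.0 F [-8.9  1.3 22.1] gf 11.1
t 38.75 tcp [ 0.4681 -0.163   0.2499] G [ 0.4655 -0.1626  0.2684] w 0.0002 F [-0.  -0.4 -0.3] gf 0.0
scene pad z [ 0.46788597 -0.16185366  0.06128467]
cap 0.23121663754393737 [ 0.00050763 -0.00106047]
side pad z [ 0.46839729 -0.16211369  0.05944493]
cap 0.23060629306657632 [ 0.00134073 -0.0009677 ]
```

View pics/end.png

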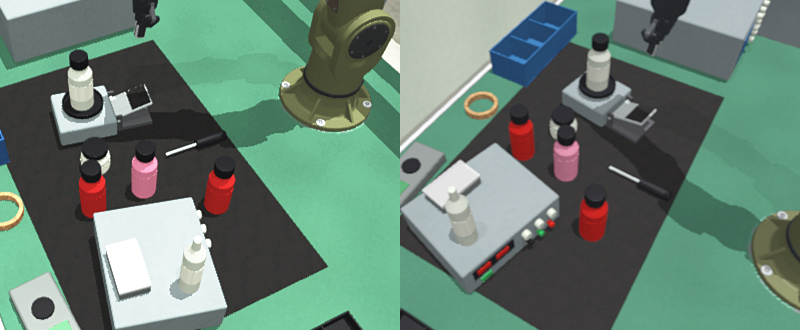

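The bottle stands upright and centred in the dish at (80,85), the pedal is back up at (135,100), the bystanders have not moved, and the arm is clear.

```bash
python3 -c "
from station import ticket
print(ticket.close_job())"
```

```text
the job is handed in; nothing more can be done
None
```

The job is handed in at about 39 s of the 72 s allowed; no verdict came back, but the last camera check showed the bottle upright within about 2 mm of the dish centre, the pedal back up, the bystanders unmoved and the arm clear.

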